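# Clamp a resin sample carrier on the inspection stage

## Robot

A 6-joint arm with a two-finger parallel gripper is mounted at the origin on the work surface. World frame = base frame: x ahead of the robot, y to its left, z up, the work surface at z = 0. Lengths are in m, angles in rad, forces in N, time in s.
With the tool pointing down it reaches from about 0.325 to 0.9 m from the base axis. Payload 3.5 kg.
Tool frame: the origin (TCP) lies at the very end of the fingers, on their centre line; the grasp point (between the pads) lies ctrl.pinch_z behind it (ctrl.pinch_z is the distance from the TCP to the grasp point, in m); z points along the fingers, y is the direction in which the jaws open and shut (so a half turn about z gives the same grasp; the last joint's range is limited). The gripper opens to 85 mm and grips with 20 to 120 N. Pads are 22 mm wide; open, the fingers measure 114 mm over their backs; the gripper's body (76 mm by 85 mm) begins 54 mm behind the grasp point. The pads swing forward as they close: fully open they stand 13 mm farther back than shut.
Start: joints at [-1.37, 0.276, -0.026, 1.268, 0, 1.467], TCP at [0.187, -0.596, 0.231] pointing down, gripper open.
Joint ranges: [-3.12, 3.12], [-0.85, 1.88], [-1.08, 1.24], [-1.95, 2.15], [-1.57, 1.53], [-3.14, 3.14]. Speed limits (rad/s): [2.57, 2.57, 3.14, 3.14, 3.14, 3.14].

## Interface

Orientations are given as a 3x3 rotation matrix whose columns are the frame's x, y, z axes.
In Python, from cell import ctrl gives the robot as it stands.
- The arm moves only by the tool send_rows, never from a script. Its argument "plan" is a list of rows, each a list of 3 entries, a list of its own where there are three numbers: the opening in per cent of the stroke, from 0 (shut) to 100 (fully open), then the shift along the world's x, y, z in cm, then the turn about the world's z in degrees. In form: [[fingers, [x, y, z], spin], ...]. A call has 1 to 8 rows; each row is the pose to reach, as a shift and turn from the pose measured when the call began; what a row does not reach only later rows make up. A row lasts 1/10 s, in which the tool goes at most 50 mm and 8.59 degrees, less where a joint would pass 70% of its speed; a pose out of reach is approached as far as the arm can. A call with a gripper value outside its range is refused whole. The fingers move at their own pace and stop on an object; "force" is the grip in N (left out, the last holds). Time passes only in rows, so rows that repeat a pose let the fingers close. It gives the time, the measured TCP pose, the force and the opening at its end, in the units of the state.
- ctrl.get_obs(): the state, without advancing time (a new reading comes with each control period).
- ctrl.grab_frame(name): name is "scene" or "top"; returns (picture, depth): 480x640x3 uint8, red, green, blue; 480x640 float32, m along the optical axis (not along the pixel's ray), 0 where there is no reading.
- ctrl.camera_info(name): a dict with "fx", "fy", "cx", "cy" (pixels), "D" ([k1, k2, p1, p2, k3] as OpenCV has them; the pictures are not rectified), "cam_to_world" (4x4, takes a point from camera to world coordinates). Camera axes: x right, y down, z forward; pixel columns grow to the right and rows downward; lengths in m; the calibration is good to about 2 mm. A picture is of the moment at which its call begins. camera_info takes no time and is no camera call.
- ctrl.finish_job(): hands the job in, once; it reports no verdict.
Trained networks look in the newest picture that a camera, given by its name, has taken for a name from the list of things; names that differ only in an ending like _2 or _b are one class to them, and where a whole thing is asked for, a point or a joint stands for the part that bears it (a point fixed in the world has none). Each returns a list of dicts, best first, with "conf" (0 to 1); they miss things now and then, are a little off and sometimes report something else, mostly with a low value. They report only what shows in the picture. A call takes as long as a camera call.
- ctrl.silhouettes(camera, label): "mask" (480x640 bool, what is visible of it) and "point" ([column, row] in pixels, amid what is visible of it).
The state is a dict: "time_s": time; "qpos": joint angles; "joint_velocities": joint speeds; "effort": joint torques, N m; "eef_pos": TCP position; "ee_rot": TCP orientation; "ft_force": force on the tool from outside, world axes, zero at the start; "moment": the same for the moment, N m; "grip_width": opening from 0.0 (shut) to 1.0 (fully open).
Only numpy, scipy, OpenCV 4.12 (cv2) and the standard library are available. Lean on these libraries where they do the work, as an engineer would, in place of code of your own. Each camera call takes 0.05 s, during which the arm holds its last target.

## Task

Load the carrier with the orange resin slab on the inspection stage: draw the curved sprung arm back by its red post until the catch holds it, set the carrier flat against the fixed edge with its hole dropped over the brass pin, then press the green button so that the arm springs in and clamps the carrier flush to the edge. Keep the carrier level, and leave the carrier with the green slab and everything else where it is.

Things in the scene. Friction and masses are not known exactly. Their poses are not given: they have to be found in the camera images.
- stage: Fixed clamping stage: 280 x 200 mm block (its x, y), top face 20 mm above the bench, nothing on it above 75 mm. Origin: centre of its underside. A steel fixed edge, 140 mm long (x), 12 mm thick, rises 15 mm above the top face; its working face is at y = +50 mm and looks to -y. Arm, catch and green button (x = -125, y = -85 mm) are on the -y half
- nest (a point): Point on the stage's top face (axes as the stage) where the origin of a properly loaded carrier lies, with the carrier's axes parallel to the stage's: flush to the fixed edge, hole over the pin (the hole gives about 2 mm of play each way)
- pin (a point): Centre of the brass pin at its foot, on the stage top face at x = +45, y = +20 mm. The pin is 12 mm in diameter and 12 mm high, its upper 6 mm tapering to 6 mm diameter
- pivot (a point): Vertical hinge axis of the curved arm, on the stage's top face, at stage x = -72, y = -45 mm
- clip_arm (a joint): Sprung curved steel arm, turning about pivot. 0 = at rest, tip over the carrier's place; grows (rad, clockwise from above) as it is drawn back from the fixed edge; stop at 0.72. Spring: 4 N at the red post at rest, 6 to 7 N drawn back, 3 N more while passing the catch. Draw it to 0.60 or more: let go, the catch then holds it at about 0.54. On a loaded carrier it rests at about 0.27
- clip_post (a point): Top of the arm's upright post, 14 mm diameter, red over its top 30 mm, 72 mm above the bench, 97 mm from the pivot axis; moves with the arm. The arm below it is at most 35 mm above the bench. The bearing from pivot to post, in the stage's axes, is 0.207 rad minus the joint value
- clip_roller: Brass roller, 16 mm diameter, 14 mm high, at the tip of the arm; it presses on the carrier's long side. Origin: centre of its underside
- catch (a joint): Green release button of the catch: 0 = up, grows (m) as pressed straight down, stop at 0.010. Pressed 7 mm or more it frees the arm; takes 2 N to begin, up to 7 N; springs up again. It must be up for the catch to hold. It also dips when the arm rides over the catch
- catch_top (a point): Centre of the top face of the green button, 28 mm diameter, 40 mm above the bench when up
- carrier: Sample carrier with the ORANGE slab: aluminium plate 130 x 60 x 10 mm (x, y, z), 0.15 to 0.31 kg. Origin: centre of its underside. A black grip bar along x, 46 long x 14 wide, stands at the centre from 10 to 42 mm above the underside. A 16 mm through hole lies at x = +45, y = 0; the slab (36 x 50 x 6 mm) on the -x end
- hole (a point): Centre of the carrier's hole, at its underside
- tray: Fixed blue tray 350 x 280 mm, rim 12 mm high, inner floor about 5 mm above the bench. Origin: centre of its underside. Holds both carriers and a white bottle with a blue cap
- spare: Bystander: carrier with the GREEN slab, same shape and size as carrier (130 x 60 x 10 mm plate, 42 mm high over its bar); leave it in the tray. Origin: centre of its underside
- jar: Bystander: small jar, blue cap, 42 mm diameter, 45 mm high, standing on the far right corner of the stage; leave it. Origin: centre of its underside
- hardener: Bystander: white bottle, blue cap, 50 mm diameter, 110 mm high, in the tray; leave it. Origin: centre of its underside
- resin_bottle: Bystander: amber bottle, 68 mm diameter, 190 mm high; leave it. Origin: centre of its underside
- can: Bystander: steel can, 70 mm diameter, 110 mm high; leave it. Origin: centre of its underside
- solvent_bottle: Bystander: white bottle, red cap, 66 mm diameter, 170 mm high; leave it. Origin: centre of its underside
- beaker: Bystander: tall green glass beaker, 48 mm diameter, 120 mm high, between stage and tray; leave it. Origin: centre of its underside
- spatula: Bystander: spatula, 200 mm long, lying on the bench; leave it

How it is judged:
By the outcome, as a careful person would: the job done as asked, in the order asked, and still so for the second after the job is handed in, with the robot touching nothing.
It also fails if it takes over 72 s, if anything falls off the work surface, if the arm or the gripper's body presses on something with over 40 N, if the wrist force passes 120 N, or if a joint passes its speed limit or range.

## Working session

There is one attempt and no reset: what is moved stays moved. The work goes in short steps, Python scripts to look and compute and a tool call to move; the robot and the scene stay as the last step left them, time stands still between calls to the robot, and variables do not carry over. Pictures are saved under pics/ and viewed, and the job is handed in when it is done.

Besides the shell and the picture viewer there is one more tool, called after "Call:" in YAML: its name, and indented under it one key for each argument. send_rows: Moves the arm, as the interface text tells. Its arguments: {"type":"object","properties":{"plan":{"type":"array","items":{"type":"array"}},"force":{"type":"number"}},"required":["plan"]}

```bash
ls; mkdir -p pics; python3 - <<'E'
from cell import ctrl
import cv2,numpy as np
o=ctrl.get_obs();print({k:np.round(v,3).tolist() for k,v in o.items()}, ctrl.pinch_z)
for n in("scene","top"):
    p,d=ctrl.grab_frame(n);cv2.imwrite(f"pics/{n}0.png",p[:,:,::-1]);np.save(f"pics/{n}0.npy",d)
    print(n,ctrl.camera_info(n))
E
```

```text
pics
{'time_s': 0.0, 'qpos': [-1.37, 0.277, -0.028, 1.268, 0.0, 1.467], 'joint_velocities': [-0.002, -0.002, -0.001, 0.001, 0.001, 0.001], 'effort': [0.001, -44.551, 29.52, 0.016, -0.0, 0.0], 'eef_pos': [0.187, -0.596, 0.23], 'ee_rot': [[0.954, 0.299, -0.0], [0.299, -0.954, 0.002], [0.0, -0.002, -1.0]], 'ft_force': [-0.59, 0.332, -0.38], 'moment': [-0.04, 0.005, -0.054], 'grip_width': 0.995} 0.0187
scene {'fx': 507.8917397943756, 'fy': 507.8917397943756, 'cx': 318.4850501700822, 'cy': 245.30138421604138, 'D': array([0.04937406, 0.        , 0.        , 0.        , 0.        ]), 'cam_to_world': array([[ 0.36061456,  0.65875293, -0.66030426,  1.53953274],
       [ 0.93267015, -0.26161739,  0.24836008, -0.32278924],
       [-0.00913915, -0.70540834, -0.70874223,  1.11077937],
       [ 0.        ,  0.        ,  0.        ,  1.        ]])}
top {'fx': 543.2326861810749, 'fy': 543.2326861810749, 'cx': 323.68645842518566, 'cy': 239.41042836585078, 'D': array([-0.12873608,  0.        ,  0.        ,  0.        ,  0.        ]), 'cam_to_world': array([[-1.41687331e-02, -9.99223208e-01,  3.67726517e-02,
         5.20722603e-01],
       [-9.99899604e-01,  1.41529022e-02, -6.90793120e-04,
         4.51429921e-02],
       [ 1.69816773e-04, -3.67787475e-02, -9.99323419e-01,
         1.41363739e+00],
       [ 0.00000000e+00,  0.00000000e+00,  0.00000000e+00,
         1.00000000e+00]])}
```

View pics/scene0.png

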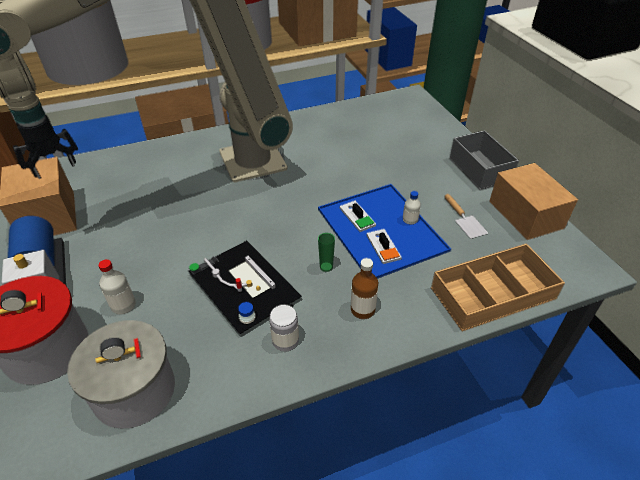

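View pics/top0.png

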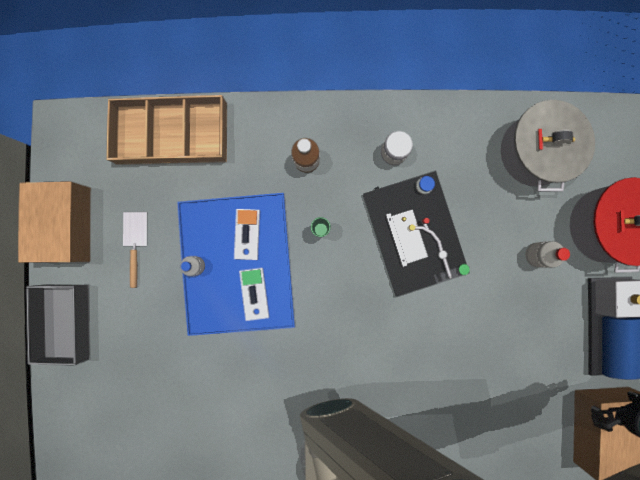

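```bash
cat > h.py <<'E'
from cell import ctrl
import cv2,numpy as np
def ray(cam,uv):
    c=ctrl.camera_info(cam);K=np.array([[c['fx'],0,c['cx']],[0,c['fy'],c['cy']],[0,0,1]])
    n=cv2.undistortPoints(np.array(uv,float).reshape(-1,1,2),K,c['D']).reshape(-1,2)
    T=c['cam_to_world'];d=np.c_[n,np.ones(len(n))]@T[:3,:3].T
    return T[:3,3],d
def atz(cam,uv,z):
    o,d=ray(cam,uv);return o+d*((z-o[2])/d[:,2])[:,None]
def deproj(cam,uv,depth):
    o,d=ray(cam,uv);uv=np.array(uv).reshape(-1,2).astype(int)
    return o+d*depth[uv[:,1],uv[:,0]][:,None]
def proj(cam,P):
    c=ctrl.camera_info(cam);K=np.array([[c['fx'],0,c['cx']],[0,c['fy'],c['cy']],[0,0,1]])
    Ti=np.linalg.inv(c['cam_to_world']);r,_=cv2.Rodrigues(Ti[:3,:3])
    return cv2.projectPoints(np.array(P,float).reshape(-1,3),r,Ti[:3,3],K,c['D'])[0].reshape(-1,2)
def fit(cam,mask,z):
    # world rect of mask at plane z
    cs,_=cv2.findContours(mask.astype(np.uint8),0,1);c=max(cs,key=cv2.contourArea).reshape(-1,2)
    P=atz(cam,c,z)[:,:2]
    return cv2.minAreaRect((P*1000).astype(np.float32))
E
python3 - <<'E'
from h import *
d=np.load('pics/top0.npy');ds=np.load('pics/scene0.npy')
for l,z in [('stage',.02),('carrier',.015),('spare',.015),('tray',.012),('clip_post',.072),('catch_top',.04),('clip_roller',.04),('jar',.065),('beaker',.12),('hardener',.11),('resin_bottle',.19),('can',.11)]:
  for cam,dd in (('top',d),('scene',ds)):
    for r in ctrl.silhouettes(cam,l)[:2]:
        m=r['mask'];ys,xs=np.nonzero(m)
        P=deproj(cam,np.c_[xs,ys],dd)
        print(l,cam,round(r['conf'],2),np.round(r['point']),m.sum(),'med',np.round(np.median(P,0),4),'zmax',P[:,2].max().round(3),np.round(atz(cam,r['point'],z)[0],4), [np.round(v,1) for v in fit(cam,m,z)] if cam=='top' else '')
        np.save(f'pics/m_{l}_{cam}.npy',m)if r is not None else 0
print(ctrl.get_obs()['time_s'])
E
python3 - <<'E'
import cv2
p=cv2.imread('pics/top0.png')
cv2.imwrite('pics/t_stage.png',cv2.resize(p[165:305,350:480],None,fx=4.2,fy=4.2,interpolation=2))
cv2.imwrite('pics/t_tray.png',cv2.resize(p[185:345,170:350],None,fx=3.7,fy=3.7,interpolation=2))
E
```

```text
stage top 0.78 [416. 236.] 8251 med [ 0.5795 -0.189   0.0204] zmax 1.414 [ 0.5761 -0.1941  0.02  ] [array([ 586.6, -193.5]), array([286.3, 207.5]), np.float64(17.0)]
stage top 0.39 [453. 275.] 264 med [ 0.4807 -0.2909  0.0269] zmax 0.046 [ 0.4748 -0.2888  0.02  ] [array([ 481.5, -287. ]), array([26.5, 91.6]), np.float64(13.8)]
stage scene 0.79 [240. 287.] 5479 med [ 0.5956 -0.1937  0.0204] zmax 1.111 [ 0.5945 -0.2041  0.02  ] 
stage scene 0.26 [284. 329.] 1177 med [ 0.8194 -0.1441  0.0913] zmax 1.111 [ 0.7764 -0.1346  0.02  ] 
carrier top 0.93 [249. 234.] 1118 med [0.5894 0.2412 0.0157] zmax 1.414 [0.5879 0.238  0.015 ] [array([589.1, 243.5]), array([ 59.8, 129.4]), np.float64(89.1)]
carrier scene 0.93 [384. 248.] 664 med [0.6019 0.2395 0.0155] zmax 1.111 [0.6018 0.2416 0.015 ] 
spare top 0.73 [253. 294.] 1140 med [0.4366 0.2247 0.0154] zmax 1.414 [0.4346 0.228  0.015 ] [array([433.8, 226.4]), array([130.7,  60.8]), np.float64(7.5)]
spare scene 0.73 [358. 210.] 599 med [0.4474 0.2224 0.0153] zmax 0.052 [0.4158 0.2374 0.015 ] 
spare scene 0.5 [238. 283.] 171 med [ 0.5995 -0.2138  0.03
[... 2541 characters left out ...]
9.2)]
resin_bottle top 0.36 [545. 250.] 944 med [ 0.525  -0.5021  0.1105] zmax 1.414 [ 0.5341 -0.4653  0.19  ] [array([ 524.9, -470.2]), array([106.5,  60. ]), np.float64(88.9)]
resin_bottle scene 0.59 [364. 289.] 1249 med [0.8001 0.0781 0.1076] zmax 1.111 [0.8568 0.0462 0.19  ] 
can top 0.61 [397. 146.] 782 med [ 0.7906 -0.1373  0.1084] zmax 1.414 [ 0.7935 -0.1365  0.11  ] [array([ 788.7, -136. ]), array([67.1, 82.5]), np.float64(44.4)]
can top 0.51 [229. 266.] 11715 med [0.5134 0.2931 0.0037] zmax 1.414 [0.5088 0.2723 0.11  ] [array([512.8, 258.5]), array([326.5, 260. ]), np.float64(3.9)]
can scene 0.9 [284. 330.] 1180 med [ 0.8196 -0.1444  0.0909] zmax 1.111 [ 0.8429 -0.1508  0.11  ] 
1.3
```

View pics/t_stage.png

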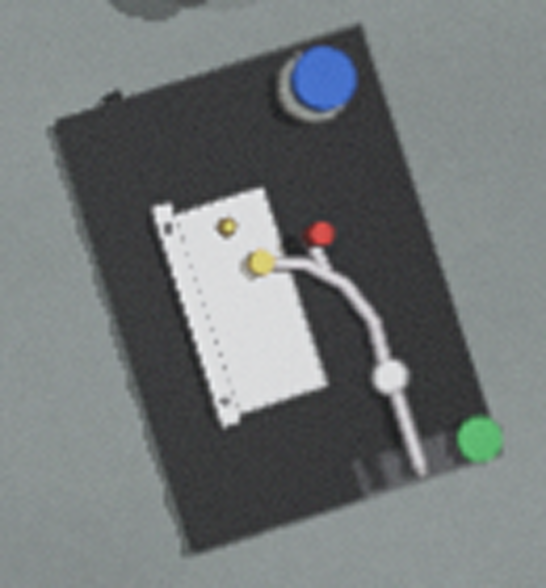

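View pics/t_tray.png

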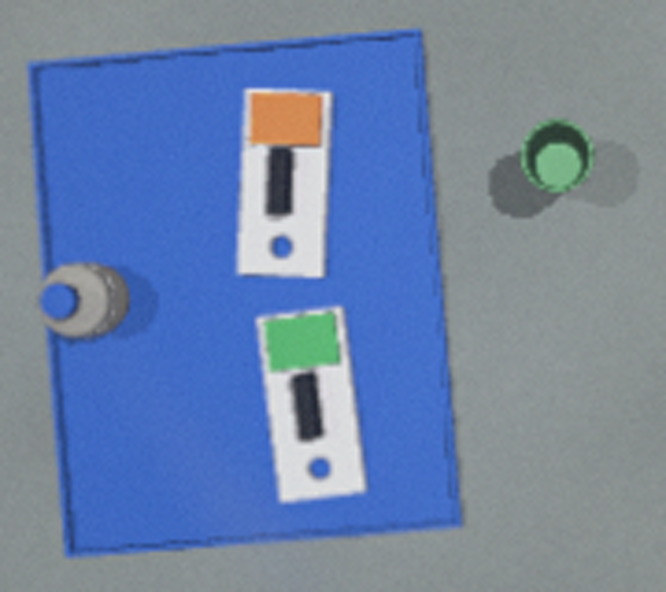

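```bash
cat > st.py <<'E'
from h import *
from scipy.optimize import least_squares
f=lambda x,y:((x+.5)/4.2+350-.5,(y+.5)/4.2+165-.5)
pts=[((-140,-100,20),(503,455)),((140,-100,20),(362,25)),((140,100,20),(50,122)),((45,20,32),(227,226)),((-125,-85,40),(480,438)),((22.9,-25.1,72),(321,233)),((-70,62,35),(222,427)),((70,62,35),(153,207)),((-70,50,35),(240,420)),((70,50,35),(172,203))]
S=np.array([p[0] for p in pts])/1000.;U=np.array([f(*p[1]) for p in pts])
def w(p):
    c,s=np.cos(p[2]),np.sin(p[2]);return np.c_[p[0]+c*S[:,0]-s*S[:,1],p[1]+s*S[:,0]+c*S[:,1],S[:,2]]
r=least_squares(lambda p:(proj('top',w(p))-U).ravel(),[.586,-.19,.3],loss='soft_l1')
if __name__=='__main__':
    print(r.x,np.degrees(r.x[2]));print(np.round(r.fun.reshape(-1,2),2))
E
python3 st.py
```

```text
[ 0.58494915 -0.1941737   0.2970469 ] 17.019533505488482
[[-0.28 -0.19]
 [-0.38 -0.44]
 [ 0.96 -0.35]
 [ 0.34  0.08]
 [-0.01  0.27]
 [ 0.2   0.14]
 [ 0.09  0.15]
 [-0.5   0.21]
 [ 0.26  0.36]
 [-0.56 -0.27]]
```

```bash
cat >> st.py <<'E'
def s2w(p,x,y,z=0):
    c,s=np.cos(p[2]),np.sin(p[2]);return np.array([p[0]+c*x-s*y,p[1]+s*x+c*y,z])
E
python3 - <<'E'
from st import *
d=np.load('pics/top0.npy');ds=np.load('pics/scene0.npy')
p=r.x
print('post',atz('top',f(321,233),.072),s2w(p,.0229,-.0251))
g=lambda x,y:((x+.5)/3.7+170-.5,(y+.5)/3.7+185-.5)
print('bar',atz('top',g(281,181),.047),'hole',atz('top',g(281,247),.015))
C=np.array([atz('top',g(*q),.015)[0] for q in[(246,90),(331,93),(324,277),(237,273)]]);print(C.mean(0),np.degrees(np.arctan2(*( (C[2]+C[3]-C[0]-C[1])[[1,0]]))))
print('max z near gripper start path');
u,v=np.meshgrid(np.arange(640),np.arange(480));P=deproj('top',np.c_[u.ravel(),v.ravel()],d)
for n,cx,cy in[('solv',.52,-.49),('box',.17,-.55)]:
    k=(abs(P[:,0]-cx)<.08)&(abs(P[:,1]-cy)<.08)&(P[:,2]<.5);print(n,np.percentile(P[k,2],[50,90,99]))
im=cv2.imread('pics/scene0.png')
ov=proj('scene',[s2w(p,.045,.020,.032),s2w(p,.0229,-.0251,.072),s2w(p,-.125,-.085,.04),s2w(p,-.14,.1,.02),s2w(p,.14,.1,.02),s2w(p,.14,-.1,.02),s2w(p,-.14,-.1,.02)])
x0,y0=180,235;im=cv2.resize(im[y0:y0+105,x0:x0+130],None,fx=5,fy=5,interpolation=2)
for q in ov: cv2.circle(im,tuple(int(t) for t in ((q-[x0,y0]+.5)*5-.5)),4,(255,0,255),1)
cv2.imwrite('pics/s_chk.png',im)
E
```

```text
post [[ 0.61454395 -0.21097304  0.072     ]] [ 0.61419295 -0.21147167  0.        ]
bar [[0.58860176 0.24119956 0.047     ]] hole [[0.54409867 0.24620871 0.015     ]]
[0.58869981 0.24343201 0.015     ] 177.00069831706887
max z near gripper start path
solv [0.00148314 0.11639398 0.17085085]
box [0.00202284 0.34979828 0.40464157]
```

View pics/s_chk.png

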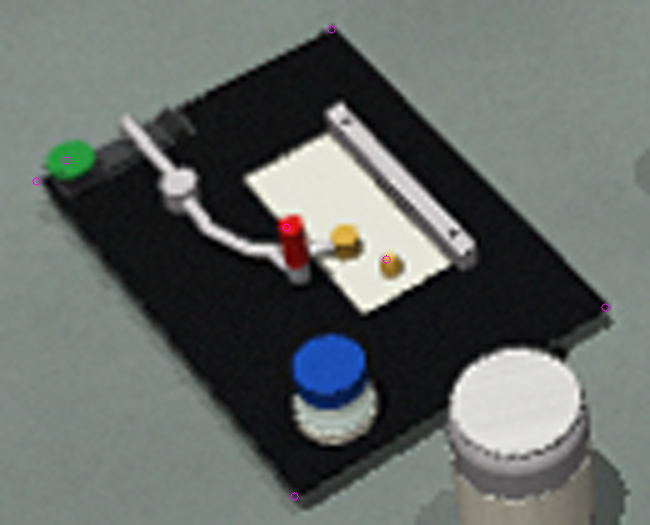

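Call:
send_rows:
  plan:
    - [50, [5, 4.5, 0], -0.4]
    - [50, [10, 9, 0], -0.4]
    - [50, [15, 13.5, 0], -0.4]
    - [50, [20, 18, 0], -0.4]
    - [50, [25, 22.5, 0], -0.4]
    - [50, [30, 27, 0], -0.4]
    - [50, [34, 30.7, 0], -0.4]
    - [50, [38, 34.3, 0], -0.4]
  force: 30

```text
time_s: 2.1
eef_pos: [0.4854, -0.327, 0.2316]
ee_rot: [[0.956, 0.292, 0.001], [0.292, -0.956, -0.001], [0.0, 0.001, -1.0]]
ft_force: [0.7, 0.1, -0.3]
grip_width: 0.497
```

Call:
send_rows:
  plan:
    - [50, [4, 3.6, -1], 0]
    - [50, [8, 7.2, -2], 0]
    - [50, [11, 10, -4], 0]
    - [50, [12.9, 11.6, -7], 0]
    - [50, [12.9, 11.6, -10], 0]
    - [50, [12.9, 11.6, -11], 0]
    - [50, [12.9, 11.6, -11], 0]
    - [50, [12.9, 11.6, -11], 0]

```text
time_s: 2.9
eef_pos: [0.6146, -0.2119, 0.1228]
ee_rot: [[0.957, 0.291, 0.002], [0.291, -0.957, -0.001], [0.001, 0.002, -1.0]]
ft_force: [0.1, -0.0, 0.6]
grip_width: 0.502
```

```bash
python3 - <<'E'
from h import *
print(ctrl.get_obs()['eef_pos'])
for n in("scene","top"):
    p,d=ctrl.grab_frame(n)
    x0,y0=(190,200) if n=='scene' else (360,160)
    cv2.imwrite(f"pics/{n}1.png",cv2.resize(p[y0:y0+140,x0:x0+140,::-1],None,fx=4,fy=4,interpolation=2))
E
```

```text
[ 0.6146393  -0.21192718  0.12282319]
```

View pics/scene1.png

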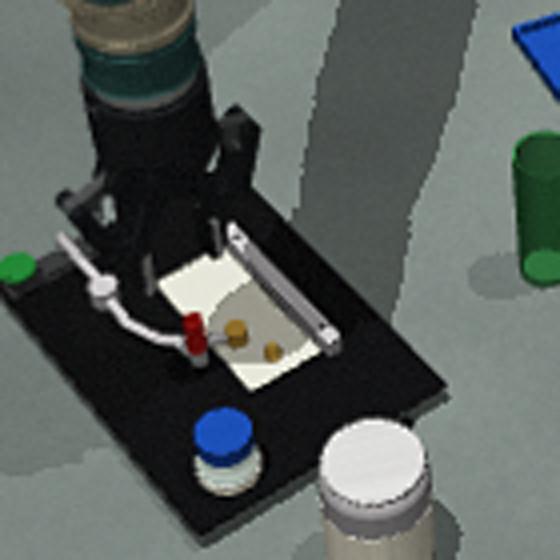

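The gripper stands open above the red post (crop 193,335), one finger on each side of it in stage y. I'll go down and grip.

Call:
send_rows:
  plan:
    - [50, [0, 0, -4], 0]
    - [50, [0, 0, -6.5], 0]
    - [50, [0, 0, -8], 0]
    - [50, [0, 0, -8], 0]
    - [20, [0, 0, -8], 0]
    - [8, [0, 0, -8], 0]
    - [5, [0, 0, -8], 0]
    - [5, [0, 0, -8], 0]
  force: 25

```text
time_s: 3.8
eef_pos: [0.6168, -0.2113, 0.0459]
ee_rot: [[0.956, 0.292, 0.007], [0.292, -0.956, -0.0], [0.007, 0.002, -1.0]]
ft_force: [-0.3, 5.0, 4.0]
grip_width: 0.152
```

```bash
python3 - <<'E'
from h import *
o=ctrl.get_obs();print(o['eef_pos'],o['ft_force'],o['grip_width'])
a=np.radians(17.02)
for t in np.arange(0,.7,.08):
    dx=9.7*(np.cos(.207-t)-np.cos(.207));dy=9.7*(np.sin(.207-t)-np.sin(.207))
    print(round(t,2),np.round([np.cos(a)*dx-np.sin(a)*dy,np.sin(a)*dx+np.cos(a)*dy],2))
E
```

```text
[ 0.61683966 -0.21126642  0.04591041] [-0.26213341  4.96437637  3.95346719] 0.15187206880955045
0.0 [0. 0.]
0.08 [ 0.35 -0.69]
0.16 [ 0.64 -1.41]
0.24 [ 0.87 -2.15]
0.32 [ 1.04 -2.91]
0.4 [ 1.15 -3.68]
0.48 [ 1.2  -4.45]
0.56 [ 1.19 -5.23]
0.64 [ 1.12 -6.  ]
```

Call:
send_rows:
  plan:
    - [5, [0.35, -0.7, 0], 0]
    - [5, [0.65, -1.4, 0], 0]
    - [5, [0.85, -2.15, 0], 0]
    - [5, [1.05, -2.9, 0], 0]
    - [5, [1.15, -3.7, 0], 0]
    - [5, [1.2, -4.45, 0], 0]
    - [5, [1.2, -5.25, 0], 0]
    - [5, [1.1, -5.8, 0], 0]

```text
time_s: 4.6
eef_pos: [0.6301, -0.2664, 0.0463]
ee_rot: [[0.956, 0.294, 0.012], [0.294, -0.956, 0.006], [0.013, -0.002, -1.0]]
ft_force: [6.4, 8.9, -3.9]
grip_width: 0.151
```

Call:
send_rows:
  plan:
    - [5, [-0.1, -0.4, 0], 0]
    - [5, [-0.2, -0.8, 0], 0]
    - [5, [-0.2, -0.9, 0], 0]
    - [5, [-0.2, -0.9, 0], 0]

```text
time_s: 5.0
eef_pos: [0.6288, -0.2723, 0.0463]
ee_rot: [[0.955, 0.295, 0.014], [0.295, -0.955, 0.012], [0.017, -0.007, -1.0]]
ft_force: [3.4, 8.4, -3.5]
grip_width: 0.151
```

```bash
python3 - <<'E'
from h import *
print(ctrl.get_obs()['eef_pos'])
for n in("scene","top"):
    p,d=ctrl.grab_frame(n)
    x0,y0=(190,200) if n=='scene' else (360,160)
    cv2.imwrite(f"pics/{n}2.png",cv2.resize(p[y0:y0+140,x0:x0+140,::-1],None,fx=4,fy=4,interpolation=2))
E
```

```text
[ 0.62884091 -0.27234279  0.04629299]
```

View pics/scene2.png

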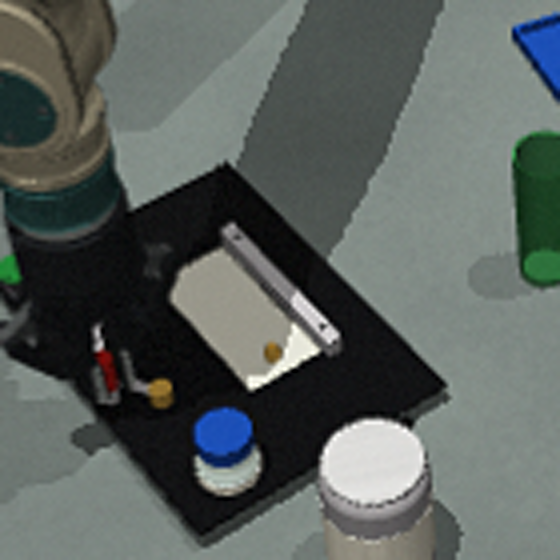

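Call:
send_rows:
  plan:
    - [5, [0.05, 0.4, 0], 0]
    - [5, [0.1, 0.8, 0], 0]
    - [5, [0.1, 1.1, 0], 0]
    - [5, [0.1, 1.1, 0], 0]
    - [5, [0.1, 1.1, 0], 0]

```text
time_s: 5.6
eef_pos: [0.6302, -0.2596, 0.0463]
ee_rot: [[0.955, 0.296, 0.015], [0.296, -0.955, 0.015], [0.018, -0.01, -1.0]]
ft_force: [1.8, 5.6, -3.6]
grip_width: 0.154
```

Call:
send_rows:
  plan:
    - [5, [0, 0.2, 0], 0]
    - [5, [0, 0.3, 0], 0]
    - [5, [0, 0.3, 0], 0]

```text
time_s: 5.9
eef_pos: [0.6304, -0.2572, 0.0464]
ee_rot: [[0.955, 0.296, 0.015], [0.296, -0.955, 0.013], [0.018, -0.008, -1.0]]
ft_force: [1.0, -0.1, -4.6]
grip_width: 0.153
```

Call:
send_rows:
  plan:
    - [45, [0, 0, 0], 0]
    - [45, [0, 0, 0], 0]
    - [45, [0, 0, 0], 0]
    - [45, [0, 0, 3], 0]
    - [45, [0, 0, 7], 0]
    - [45, [0, 0, 12], 0]
    - [45, [0, 0, 15], 0]
    - [45, [0, 0, 15], 0]

```text
time_s: 6.7
eef_pos: [0.6342, -0.2595, 0.2042]
ee_rot: [[0.955, 0.296, 0.026], [0.296, -0.955, 0.007], [0.027, 0.001, -1.0]]
ft_force: [0.9, -0.6, 0.5]
grip_width: 0.454
```

```bash
cat > car.py <<'E'
from h import *
def pose(mask,z,img=None):
    # fill hole, moments in world plane
    cs,_=cv2.findContours(mask.astype(np.uint8),0,1);m=np.zeros(mask.shape,np.uint8);cv2.drawContours(m,[max(cs,key=cv2.contourArea)],-1,1,-1)
    ys,xs=np.nonzero(m);P=atz('top',np.c_[xs,ys],z)[:,:2];c=P.mean(0);w,V=np.linalg.eigh(np.cov((P-c).T));a=V[:,1]
    return c,np.degrees(np.arctan2(a[1],a[0]))%180,np.sqrt(12*w),m.sum()
E
python3 - <<'E'
from car import *
m=np.load('pics/m_carrier_top.npy');print(pose(m,.015))
p=cv2.imread('pics/top0.png')
hsv=cv2.cvtColor(p,cv2.COLOR_BGR2HSV)
blue=(hsv[...,0]>95)&(hsv[...,0]<130)&(hsv[...,1]>120)
k=np.zeros(blue.shape,bool);k[200:266,225:268]=True
print(pose(k&~blue,.015))
k[:]=0;k[264:326,230:278]=True;print('spare',pose(k&~blue,.015))
o=ctrl.get_obs();print(o['eef_pos'],o['ee_rot'],o['qpos'])
E
```

```text
(array([0.58872884, 0.24368961]), np.float64(177.48983347273798), array([0.05890955, 0.12874795]), np.uint64(1142))
(array([0.58916712, 0.24376932]), np.float64(176.48560744962336), array([0.06331137, 0.13151181]), np.uint64(1243))
spare (array([0.43452774, 0.22650435]), np.float64(6.481555693812709), array([0.06382541, 0.13223035]), np.uint64(1270))
[ 0.63416537 -0.25945949  0.20415706] [[ 0.95484049  0.29595173  0.02630998]
 [ 0.29587582 -0.95520205  0.00682204]
 [ 0.02715034  0.00127052 -0.99963055]] [-0.49049348  0.3816868   0.06053183  1.22964219  0.01841238  2.35081407]
```

Call:
send_rows:
  plan:
    - [45, [-0.2, 2.5, 0], 8]
    - [45, [-0.4, 5, 0], 16]
    - [45, [-0.7, 7.5, 0], 24]
    - [45, [-0.9, 10, 0], 32]
    - [45, [-1.1, 12.5, 0], 40]
    - [45, [-1.3, 15, 0], 48]
    - [45, [-1.6, 17.5, 0], 56]
    - [45, [-1.8, 20, 0], 64]

```text
time_s: 7.5
eef_pos: [0.6154, -0.0586, 0.2035]
ee_rot: [[0.147, 0.989, 0.004], [0.989, -0.147, 0.027], [0.027, 0.0, -1.0]]
ft_force: [0.4, 0.4, -0.4]
grip_width: 0.452
```

Call:
send_rows:
  plan:
    - [45, [-0.2, 2.5, 0], 8]
    - [45, [-0.4, 5, 0], 16]
    - [45, [-0.7, 7.5, 0], 24]
    - [45, [-0.9, 10, 0], 32]
    - [45, [-1.1, 12.5, 0], 40]
    - [45, [-1.3, 15, 0], 48]
    - [45, [-1.6, 17.5, 0], 56]
    - [45, [-1.8, 20, 0], 64]

```text
time_s: 8.3
eef_pos: [0.5968, 0.1421, 0.2029]
ee_rot: [[-0.827, 0.562, -0.023], [0.561, 0.827, 0.015], [0.028, -0.001, -1.0]]
ft_force: [0.6, -0.1, 1.1]
grip_width: 0.454
```

Call:
send_rows:
  plan:
    - [45, [-0.2, 2.5, -1], 8]
    - [45, [-0.4, 5, -3], 16]
    - [45, [-0.6, 7.5, -5], 24]
    - [45, [-0.8, 10.1, -7], 31.1]
    - [45, [-0.8, 10.1, -9], 31.1]
    - [45, [-0.8, 10.1, -10], 31.1]
    - [45, [-0.8, 10.1, -10], 31.1]
    - [45, [-0.8, 10.1, -10], 31.1]

```text
time_s: 9.1
eef_pos: [0.5891, 0.2425, 0.1032]
ee_rot: [[-0.998, 0.055, -0.027], [0.055, 0.999, 0.001], [0.027, -0.001, -1.0]]
ft_force: [-0.8, -0.5, 0.3]
grip_width: 0.454
```

```bash
python3 - <<'E'
from h import *
o=ctrl.get_obs();print(o['eef_pos'],o['ee_rot'])
for n in("scene","top"):
    p,d=ctrl.grab_frame(n)
    x0,y0=(310,140) if n=='scene' else (170,180)
    cv2.imwrite(f"pics/{n}3.png",cv2.resize(p[y0:y0+140,x0:x0+140,::-1],None,fx=4,fy=4,interpolation=2))
    cv2.imwrite(f"pics/{n}3f.png",p[:,:,::-1])
E
```

```text
[0.58906631 0.24252831 0.10322381] [[-9.98135517e-01  5.45499123e-02 -2.73824234e-02]
 [ 5.45507663e-02  9.98510741e-01  7.16376152e-04]
 [ 2.73807222e-02 -7.78691700e-04 -9.99624774e-01]]
```

View pics/scene3.png

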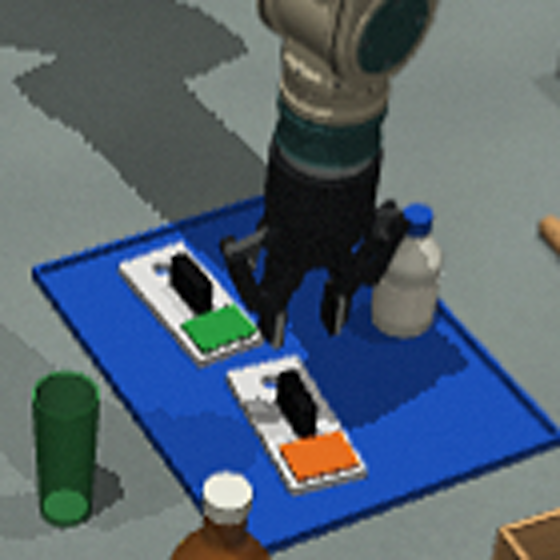

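View pics/top3f.png

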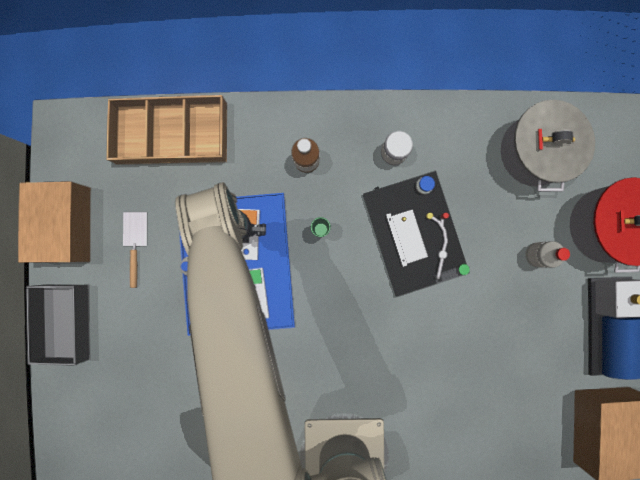

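```bash
python3 - <<'E'
from h import *
print((proj('scene',[[.5891,.2425,.1032],[.589,.2437,.047]])-[310,140])*4)
E
```

```text
[[299.69806932 334.44532828]
 [294.785523   389.18875125]]
```

Call:
send_rows:
  plan:
    - [45, [0, 0.1, -3], 0]
    - [45, [0, 0.1, -5.5], 0]
    - [45, [0, 0.1, -7.3], 0]
    - [45, [0, 0.1, -7.9], 0]
    - [45, [0, 0.1, -7.9], 0]
    - [45, [0, 0.1, -7.9], 0]

```text
time_s: 9.8
eef_pos: [0.5912, 0.2439, 0.0267]
ee_rot: [[-0.998, 0.055, -0.023], [0.055, 0.998, 0.002], [0.023, 0.001, -1.0]]
ft_force: [0.3, -0.5, 0.2]
grip_width: 0.452
```

Call:
send_rows:
  plan:
    - [45, [-0.1, 0, -0.3], 0]
    - [30, [-0.1, 0, -0.3], 0]
    - [15, [-0.1, 0, -0.3], 0]
    - [5, [-0.1, 0, -0.3], 0]
    - [5, [-0.1, 0, -0.3], 0]
    - [5, [-0.1, 0, -0.3], 0]
  force: 45

```text
time_s: 10.4
eef_pos: [0.5908, 0.2443, 0.0247]
ee_rot: [[-0.998, 0.055, -0.022], [0.055, 0.998, 0.003], [0.022, 0.002, -1.0]]
ft_force: [-2.0, 0.4, 4.8]
grip_width: 0.152
```

Call:
send_rows:
  plan:
    - [5, [0, 0, 1], 0]
    - [5, [0, 0, 3], 0]
    - [5, [0, 0, 6], 0]
    - [5, [0, 0, 9.5], 0]
    - [5, [0, 0, 13], 0]
    - [5, [0, 0, 16], 0]
    - [5, [0, 0, 17.5], 0]
    - [5, [0, 0, 17.5], 0]

```text
time_s: 11.2
eef_pos: [0.5923, 0.2447, 0.2021]
ee_rot: [[-0.998, 0.055, -0.017], [0.055, 0.998, 0.004], [0.018, 0.003, -1.0]]
ft_force: [0.4, 0.1, -2.6]
grip_width: 0.156
```

```bash
python3 - <<'E'
from h import *
o=ctrl.get_obs();print(o['eef_pos'],o['ee_rot'],o['grip_width'],o['ft_force'])
for n in("scene",):
    p,d=ctrl.grab_frame(n)
    x0,y0=(310,100) if n=='scene' else (170,180)
    cv2.imwrite(f"pics/{n}4.png",cv2.resize(p[y0:y0+140,x0:x0+140,::-1],None,fx=4,fy=4,interpolation=2))
E
```

```text
[0.59226166 0.24465789 0.2020564 ] [[-0.99834249  0.05486264 -0.01738833]
 [ 0.05480137  0.99848934  0.00398113]
 [ 0.01758048  0.00302162 -0.99984089]] 0.15594059996852805 [ 0.36377227  0.11958841 -2.59898074]
```

View pics/scene4.png

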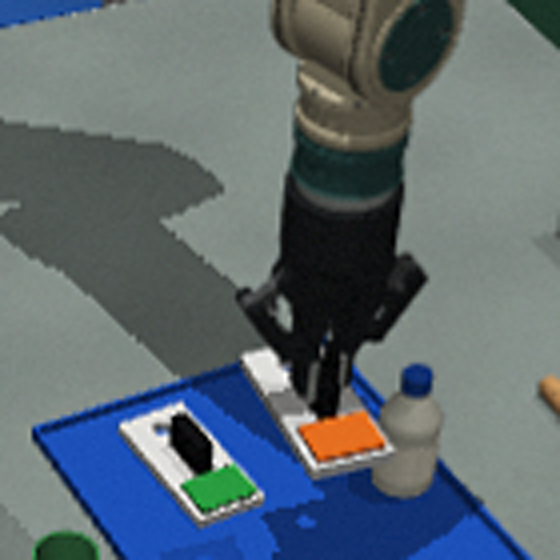

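Call:
send_rows:
  plan:
    - [5, [-0.1, -1, 0], -4]
    - [5, [-0.1, -2.5, 0], -10]
    - [5, [-0.2, -4.3, 0], -17]
    - [5, [-0.2, -6.1, 0], -24]
    - [5, [-0.3, -7.9, 0], -31]
    - [5, [-0.4, -9.7, 0], -38]
    - [5, [-0.4, -11.5, 0], -45]
    - [5, [-0.5, -13.3, 0], -52]

```text
time_s: 12.05
eef_pos: [0.5839, 0.1103, 0.1964]
ee_rot: [[-0.567, 0.823, -0.016], [0.823, 0.567, 0.018], [0.024, -0.003, -1.0]]
ft_force: [0.3, -0.2, -3.0]
grip_width: 0.154
```

Call:
send_rows:
  plan:
    - [5, [-0.1, -1.8, 0], -7]
    - [5, [-0.1, -3.6, 0], -14]
    - [5, [-0.2, -5.4, 0], -21]
    - [5, [-0.2, -7.2, 0], -28]
    - [5, [-0.3, -9, 0], -35]
    - [5, [-0.4, -10.8, 0], -42]
    - [5, [-0.4, -12.6, 0], -49]
    - [5, [-0.5, -14.4, 0], -56]

```text
time_s: 12.85
eef_pos: [0.5768, -0.0341, 0.193]
ee_rot: [[0.37, 0.929, 0.0], [0.929, -0.37, 0.024], [0.023, -0.009, -1.0]]
ft_force: [0.2, 0.4, -3.5]
grip_width: 0.151
```

Call:
send_rows:
  plan:
    - [5, [0, -2, 0], -7]
    - [5, [0, -4.2, 0], -15]
    - [5, [0, -6.4, 0], -23]
    - [5, [0, -8.6, 0], -31]
    - [5, [0.1, -10.8, 0], -39]
    - [5, [0.1, -13, 0], -47]
    - [5, [0.1, -14.3, 0], -51.3]
    - [5, [0.1, -14.3, 0], -51.3]

```text
time_s: 13.65
eef_pos: [0.5761, -0.178, 0.1899]
ee_rot: [[0.957, 0.29, 0.014], [0.29, -0.957, 0.016], [0.018, -0.011, -1.0]]
ft_force: [0.1, 0.2, -3.0]
grip_width: 0.155
```

Call:
send_rows:
  plan:
    - [5, [0, 0, -3], 0]
    - [5, [0, 0, -6], 0]
    - [5, [0, 0, -9], 0]
    - [5, [0, 0, -10.5], 0]
    - [5, [0, 0, -10.5], 0]
    - [5, [0, 0, -10.5], 0]

```text
time_s: 14.25
eef_pos: [0.5761, -0.1776, 0.085]
ee_rot: [[0.957, 0.291, 0.014], [0.291, -0.957, 0.017], [0.018, -0.012, -1.0]]
ft_force: [-0.0, -0.0, -2.3]
grip_width: 0.153
```

```bash
python3 - <<'E'
from h import *
o=ctrl.get_obs();print(o['eef_pos'],o['ee_rot'],o['grip_width'],o['ft_force'])
for n in("scene","top"):
    p,d=ctrl.grab_frame(n);np.save(f'pics/{n}5.npy',d);cv2.imwrite(f"pics/{n}5f.png",p[:,:,::-1])
    x0,y0=(180,200) if n=='scene' else (350,165)
    cv2.imwrite(f"pics/{n}5.png",cv2.resize(p[y0:y0+140,x0:x0+140,::-1],None,fx=4.2,fy=4.2,interpolation=2))
E
```

```text
[ 0.57613588 -0.1776129   0.08496274] [[ 0.95668583  0.29078846  0.01393861]
 [ 0.29055375 -0.95671325  0.0166816 ]
 [ 0.01818607 -0.01190913 -0.99976369]] 0.15311001262935525 [-0.01613255 -0.04470976 -2.27875372]
```

View pics/scene5.png

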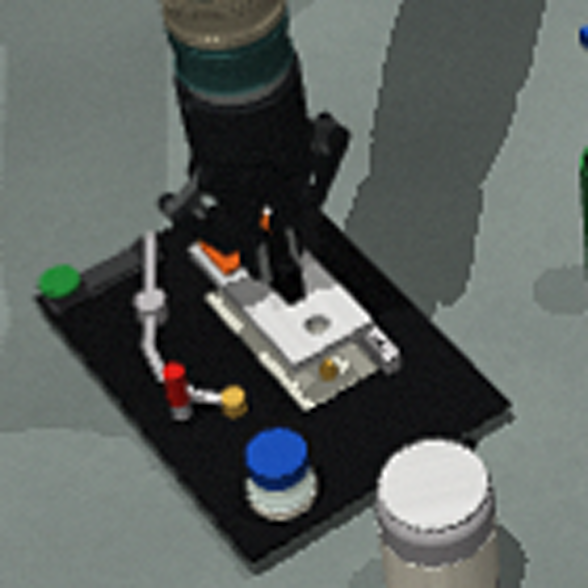

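View pics/top5.png

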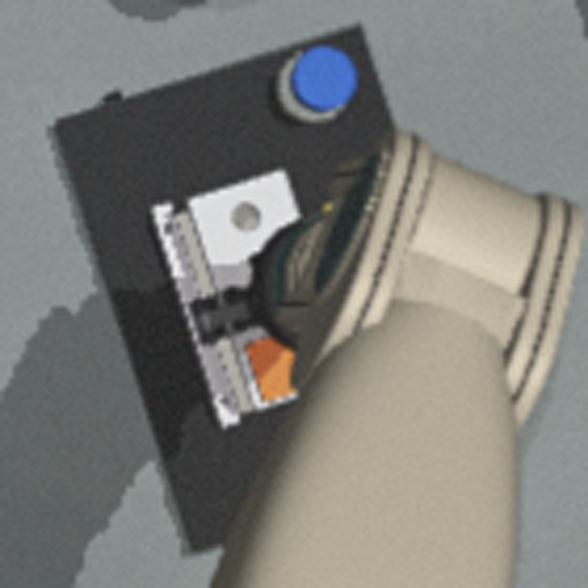

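```bash
python3 - <<'E'
from st import *
p=r.x
fs=lambda x,y:((x+.5)/4.2+180-.5,(y+.5)/4.2+200-.5)
ht=f(246,216);hs=fs(316,323)
a=atz('top',ht,.0753)[0];b=atz('scene',hs,.0753)[0];print('hole top',a,'scene',b)
# hole top center predicted by TCP; pin tops seen by each cam
T=np.array([.5761,-.1776]);u=np.array([.957,.29])
print('hole pred',T+u*(.045+.0018))
c,s=np.cos(p[2]),np.sin(p[2]);R=np.array([[c,s],[-s,c]])
for n,q in(('top',a[:2]),('scene',b[:2]),('pred',T+u*.0468)): print(n,'stage',R@(q-p[:2])*1000)
# pin seen by scene from first pic (crop 390,265 scale5 off 180,235)
ps=((390.5)/5+180-.5,(265.5)/5+235-.5);q=atz('scene',ps,.029)[0];print('pin scene',R@(q[:2]-p[:2])*1000)
# plate edges: corners in top view crop
for k in [(188,200),(290,169),(300,217)]: print(k,R@(atz('top',f(*k),.0753)[0][:2]-p[:2])*1000)
E
```

```text
hole top [ 0.62492369 -0.16595527  0.0753    ] scene [ 0.6225613  -0.16343671  0.0753    ]
hole pred [ 0.6208876 -0.164028 ]
top stage [46.48332849 15.28214234]
scene stage [44.96157791 18.38187344]
pred stage [43.18810815 18.30636635]
pin scene [47.01199797 20.73587114]
(188, 200) [65.94549371 45.0760952 ]
(290, 169) [ 64.96543762 -18.39785215]
(300, 217) [ 36.14700413 -15.11611432]
```

```bash
python3 - <<'E'
from st import *
p=r.x;c,s=np.cos(p[2]),np.sin(p[2]);R=np.array([[c,s],[-s,c]])
def st(q): return np.r_[R@(q[:2]-p[:2]),q[2]]*1000
d=np.load('pics/top5.npy');ds=np.load('pics/scene5.npy');d0=np.load('pics/top0.npy');s0=np.load('pics/scene0.npy')
# plate points
u,v=np.meshgrid(np.arange(640),np.arange(480));uv=np.c_[u.ravel(),v.ravel()]
for n,dd,d_0 in(('top',d,d0),('scene',ds,s0)):
    P=deproj(n,uv,dd);S=np.c_[(P[:,:2]-p[:2])@R.T,P[:,2]]*1000
    k=(S[:,2]>68)&(S[:,2]<82)&(S[:,0]>28)&(S[:,0]<80)&(abs(S[:,1]-18)<45)
    Q=S[k];print(n,k.sum(),'x',np.percentile(Q[:,0],[2,98,100]),'y',np.percentile(Q[:,1],[0,1,2,50,98,99,100]))
    A=np.c_[Q[:,:2],np.ones(len(Q))];co=np.linalg.lstsq(A,Q[:,2],rcond=None)[0];print('plane',co,'z@hole',co@[45,18,1])
    # stage top z
    P=deproj(n,uv,d_0);S=np.c_[(P[:,:2]-p[:2])@R.T,P[:,2]]*1000
    k=(abs(S[:,0]-100)<20)&(abs(S[:,1]-30)<40);print('stage z',np.median(S[k,2]))
E
python3 - <<'E'
import cv2
p=cv2.imread('pics/top5f.png');cv2.imwrite('pics/t5z.png',cv2.resize(p[200:250,385:430],None,fx=12,fy=12,interpolation=cv2.INTER_CUBIC))
p=cv2.imread('pics/scene5f.png');cv2.imwrite('pics/s5z.png',cv2.resize(p[255:300,225:280],None,fx=12,fy=12,interpolation=cv2.INTER_CUBIC))
E
```

```text
top 323 x [29.31914943 65.77338091 66.45113116] y [-15.44056275 -14.93992014 -14.2388019   19.18369739  45.18330737
  45.53860634  45.87797081]
plane [-2.29067830e-02  5.48673607e-03  7.62580092e+01] z@hole 75.32596526311426
stage z 19.94428121566294
scene 246 x [29.39615992 66.6229513  68.46436937] y [-13.0378363  -12.16595255 -11.81351654  17.94685839  47.27756944
  48.0543659   48.33091839]
plane [-2.98983417e-02 -6.08088463e-03  7.53927124e+01] z@hole 73.93783106998525
stage z 18.306112920141395
```

View pics/t5z.png

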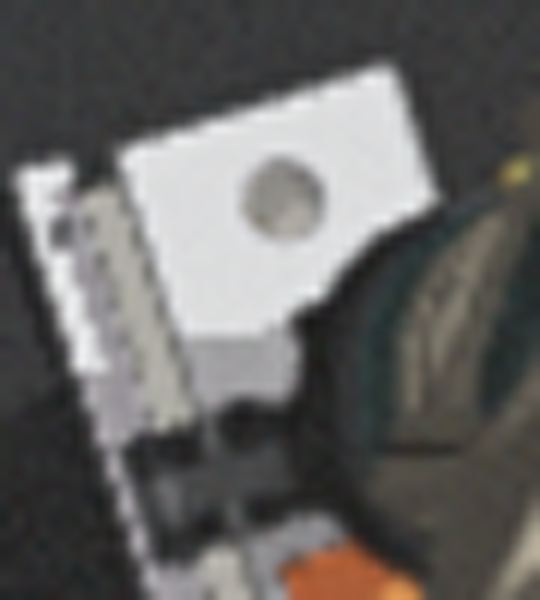

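View pics/s5z.png

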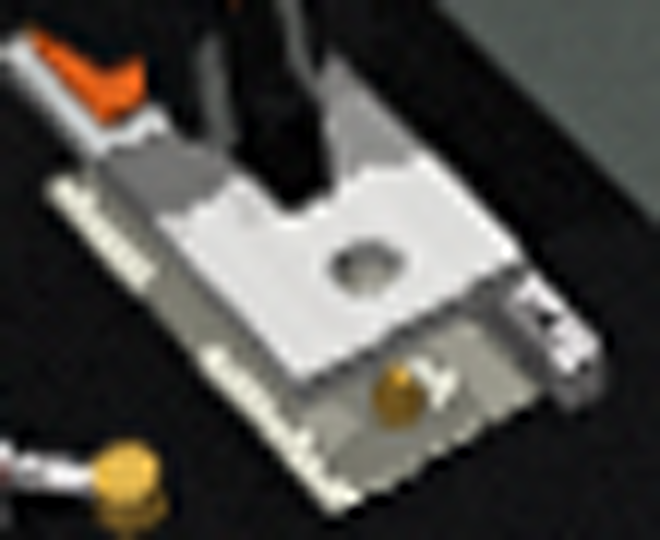

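```bash
python3 - <<'E'
import cv2
p=cv2.imread('pics/scene0.png');cv2.imwrite('pics/s0z.png',cv2.resize(p[250:302,222:282],None,fx=12,fy=11,interpolation=cv2.INTER_CUBIC))
p=cv2.imread('pics/top0.png');cv2.imwrite('pics/t0z.png',cv2.resize(p[208:272,380:435],None,fx=9,fy=9,interpolation=cv2.INTER_CUBIC))
E
```

```text
(no output)
```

View pics/s0z.png

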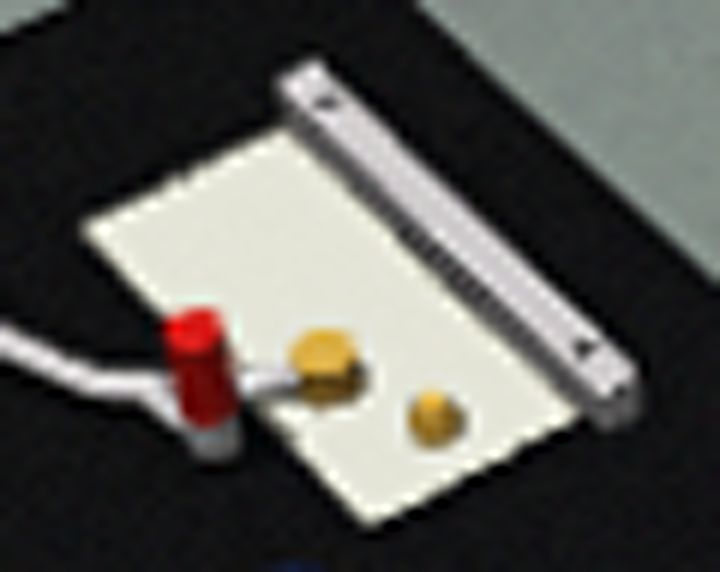

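View pics/t0z.png

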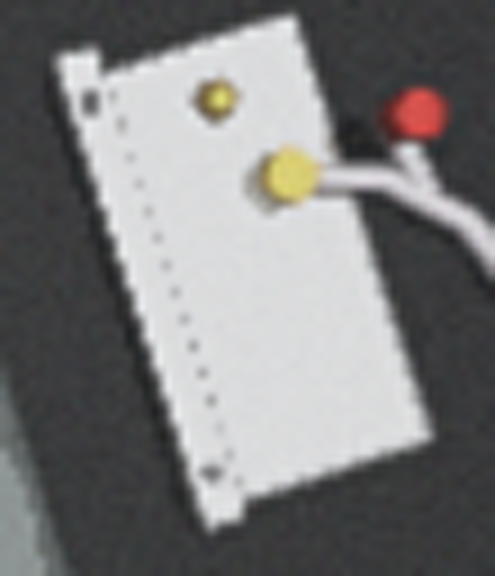

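```bash
python3 - <<'E'
from h import *
from scipy.optimize import least_squares
def Z(x,y,ox,oy,sx,sy): return np.array([(x+.5)/sx+ox-.5,(y+.5)/sy+oy-.5])
sc=[((-70,50,35),(280,78)),((-70,62,35),(315,58)),((70,50,35),(598,398)),((70,62,35),(636,368)),((45,20,32),(434,402)),((22.9,-25.1,72),(193,325))]
tp=[((70,62,35),(57,58)),((70,50,35),(97,48)),((-70,62,35),(207,530)),((-70,50,35),(244,515)),((45,20,32),(219,99)),((22.9,-25.1,72),(418,114))]
for cam,L,zz,hole,cor in(('scene',sc,(222,250,12,11),Z(365,266,225,255,12,12),[((65,30),Z(520,255,225,255,12,12)),((65,-30),Z(300,375,225,255,12,12))]),('top',tp,(380,208,9,9),Z(284,198,385,200,12,12),[((65,30),Z(117,152,385,200,12,12)),((65,-30),Z(393,65,385,200,12,12))])):
    S=np.array([l[0] for l in L])/1000.;U=np.array([Z(*l[1],*zz) for l in L])
    def w(p,S=S):
        c,s=np.cos(p[2]),np.sin(p[2]);return np.c_[p[0]+c*S[:,0]-s*S[:,1],p[1]+s*S[:,0]+c*S[:,1],S[:,2]]
    r=least_squares(lambda p:(proj(cam,w(p))-U).ravel(),[.586,-.19,.297])
    p=r.x;c,s=np.cos(p[2]),np.sin(p[2]);R=np.array([[c,s],[-s,c]])
    print(cam,p[:2],np.degrees(p[2]),np.round(r.fun.reshape(-1,2),2).tolist())
    for z in(.0743,.0753): print('hole',R@(atz(cam,hole,z)[0][:2]-p[:2])*1000)
    for e,q in cor: print('corner',e,R@(atz(cam,q,.0745)[0][:2]-p[:2])*1000)
E
```

```text
scene [ 0.58257317 -0.1916835 ] 16.56561382928569 [[-0.3, 0.03], [0.28, 0.02], [-0.01, -0.3], [0.41, 0.38], [-0.28, -0.27], [-0.09, 0.13]]
hole [46.31020255 15.928488  ]
hole [47.11441508 15.52863988]
corner (65, 30) [65.39637705 45.23427584]
corner (65, -30) [ 64.77529155 -12.95104125]
top [ 0.58481013 -0.19414336] 16.768348679713757 [[-0.27, 0.03], [-0.25, -0.27], [-0.15, -0.02], [0.21, 0.21], [0.17, -0.05], [0.29, 0.1]]
hole [46.56997103 15.19605844]
hole [46.54092859 15.36958084]
corner (65, 30) [66.04351449 45.36381894]
corner (65, -30) [ 65.99452118 -14.97785111]
```

Call:
send_rows:
  plan:
    - [5, [-0.1, 0.1, -0.8], 0]
    - [5, [-0.2, 0.3, -1.6], 0]
    - [5, [-0.2, 0.3, -2.4], 0]
    - [5, [-0.2, 0.3, -2.6], 0]
    - [5, [-0.2, 0.3, -2.6], 0]
    - [5, [-0.2, 0.3, -2.6], 0]

```text
time_s: 14.95
eef_pos: [0.5756, -0.1755, 0.0606]
ee_rot: [[0.957, 0.29, 0.017], [0.29, -0.957, 0.015], [0.021, -0.009, -1.0]]
ft_force: [0.4, 0.1, -3.0]
grip_width: 0.153
```

```bash
python3 - <<'E'
from h import *
o=ctrl.get_obs();print(o['eef_pos'],o['ee_rot'][2],o['grip_width'],o['ft_force'])
p,d=ctrl.grab_frame('top');cv2.imwrite(f"pics/t6z.png",cv2.resize(p[200:250,385:430,::-1],None,fx=12,fy=12,interpolation=2))
p,d=ctrl.grab_frame('scene');cv2.imwrite(f"pics/s6z.png",cv2.resize(p[255:300,225:280,::-1],None,fx=12,fy=12,interpolation=2))
E
```

```text
[ 0.57563315 -0.17549921  0.06060777] [ 0.02092597 -0.00944398 -0.99973642] 0.153193944997137 [ 0.37519742  0.10491959 -2.99332108]
```

View pics/t6z.png

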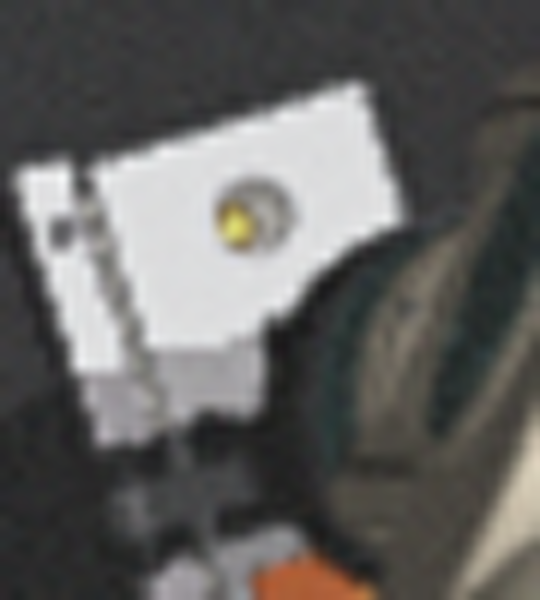

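View pics/s6z.png

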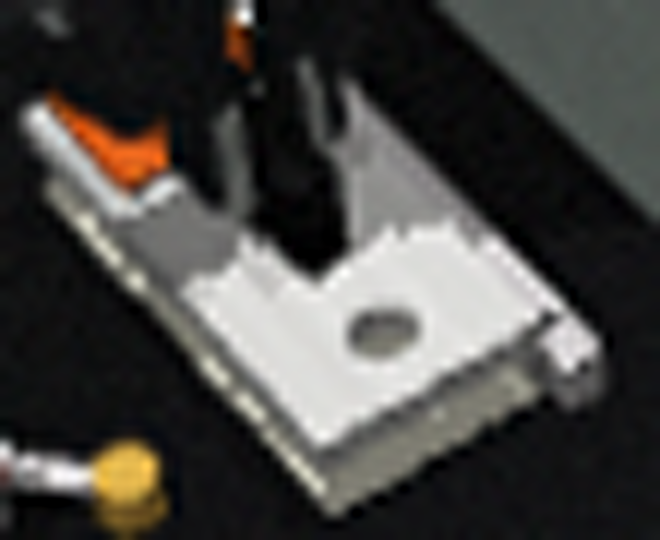

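```bash
python3 - <<'E'
from h import *
def Z(x,y,ox,oy,sx,sy): return np.array([(x+.5)/sx+ox-.5,(y+.5)/sy+oy-.5])
for cam,p,hole,C in(('top',[.58481,-.19414,np.radians(16.85)],(256,215),[(92,168),(362,82)]),('scene',[.58257,-.19168,np.radians(16.8)],(383,332),[(555,310),(320,440)])):
    c,s=np.cos(p[2]),np.sin(p[2]);R=np.array([[c,s],[-s,c]]);off=(385,200) if cam=='top' else(225,255)
    for q in [hole]+C: print(cam,R@(atz(cam,Z(*q,*off,12,12),.0505)[0][:2]-p[:2])*1000)
    if cam=='top': print('pin',R@(atz(cam,Z(236,226,385,200,12,12),.032)[0][:2]-p[:2])*1000)
E
```

```text
top [45.65667985 17.75585169]
top [65.53346791 47.7142284 ]
top [ 65.57382654 -12.38588251]
pin [45.22764008 19.45189259]
scene [46.78825049 17.6099339 ]
scene [65.77035905 52.2096865 ]
scene [ 64.92244292 -10.99776253]
```

Call:
send_rows:
  plan:
    - [5, [-0.1, 0.1, -0.3], 0]
    - [5, [-0.1, 0.1, -0.7], 0]
    - [5, [-0.1, 0.1, -1.1], 0]
    - [5, [-0.1, 0.1, -1.5], 0]
    - [5, [-0.1, 0.1, -1.7], 0]
    - [5, [-0.1, 0.1, -1.7], 0]

```text
time_s: 15.65
eef_pos: [0.5746, -0.1745, 0.0434]
ee_rot: [[0.957, 0.29, 0.017], [0.29, -0.957, 0.015], [0.021, -0.01, -1.0]]
ft_force: [-0.6, -0.2, -2.1]
grip_width: 0.157
```

Call:
send_rows:
  plan:
    - [5, [0, 0, -0.2], 0]
    - [5, [0, 0, -0.3], 0]
    - [5, [0, 0, -0.4], 0]
    - [5, [0, 0, -0.45], 0]

```text
time_s: 16.05
eef_pos: [0.5748, -0.1745, 0.0408]
ee_rot: [[0.957, 0.291, 0.017], [0.29, -0.957, 0.015], [0.021, -0.009, -1.0]]
ft_force: [-4.9, 2.5, 12.1]
grip_width: 0.156
```

Call:
send_rows:
  plan:
    - [25, [0, 0, 0], 0]
    - [25, [0, 0, 0], 0]
    - [25, [0, 0, 0], 0]
    - [5, [0, 0, 0], 0]
    - [5, [0, 0, 0], 0]
    - [5, [0, 0, 0], 0]
  force: 20

```text
time_s: 16.65
eef_pos: [0.575, -0.1746, 0.041]
ee_rot: [[0.957, 0.29, 0.018], [0.29, -0.957, 0.015], [0.021, -0.009, -1.0]]
ft_force: [-0.5, 0.2, 2.3]
grip_width: 0.155
```

Call:
send_rows:
  plan:
    - [5, [0, 0.1, 0], 0]
    - [5, [-0.1, 0.2, 0], 0]
    - [5, [-0.1, 0.3, 0], 0]
    - [5, [-0.1, 0.3, 0], 0]

```text
time_s: 17.05
eef_pos: [0.575, -0.1738, 0.0411]
ee_rot: [[0.957, 0.29, 0.019], [0.29, -0.957, 0.01], [0.021, -0.004, -1.0]]
ft_force: [1.4, -6.5, -2.3]
grip_width: 0.154
```

Call:
send_rows:
  plan:
    - [30, [0, 0, 0], 0]
    - [30, [0, 0, 0], 0]
    - [30, [0, 0, 0], 0]
    - [30, [0, 0, 2], 0]
    - [30, [0, 0, 6], 0]
    - [30, [0, 0, 10], 0]
    - [30, [0, -3, 13], 0]
    - [30, [0, -6, 13], 0]

```text
time_s: 17.85
eef_pos: [0.5783, -0.235, 0.1772]
ee_rot: [[0.956, 0.292, 0.028], [0.292, -0.956, 0.006], [0.029, 0.003, -1.0]]
ft_force: [1.1, 0.1, 0.3]
grip_width: 0.301
```

Call:
send_rows:
  plan:
    - [10, [-3, -4, 0], 0]
    - [5, [-6, -8, 0], 0]
    - [0, [-8, -12, 0], 0]
    - [0, [-8, -14, 0], 0]
    - [0, [-8, -14, 0], 0]

```text
time_s: 18.35
eef_pos: [0.4981, -0.3775, 0.1772]
ee_rot: [[0.957, 0.289, 0.029], [0.289, -0.957, 0.005], [0.03, 0.004, -1.0]]
ft_force: [0.7, -0.2, 0.1]
grip_width: 0.001
```

```bash
python3 - <<'E'
from h import *
o=ctrl.get_obs();print(o['eef_pos'],o['ee_rot'][2],o['grip_width'],o['ft_force'])
p,d=ctrl.grab_frame('top');cv2.imwrite(f"pics/t7f.png",p[:,:,::-1]);cv2.imwrite(f"pics/t7z.png",cv2.resize(p[170:305,360:480,::-1],None,fx=4.4,fy=4.4,interpolation=2))
np.save('pics/top7.npy',d)
p,d=ctrl.grab_frame('scene');cv2.imwrite(f"pics/s7z.png",cv2.resize(p[200:340,175:310,::-1],None,fx=4.2,fy=4.2,interpolation=2));cv2.imwrite(f"pics/s7f.png",p[:,:,::-1])
np.save('pics/scene7.npy',d)
E
```

```text
[ 0.49811411 -0.37748042  0.17717161] [ 0.0296585   0.00360656 -0.99955358] 0.0008400961060898516 [ 0.68508807 -0.22940075  0.14246796]
```

View pics/t7z.png

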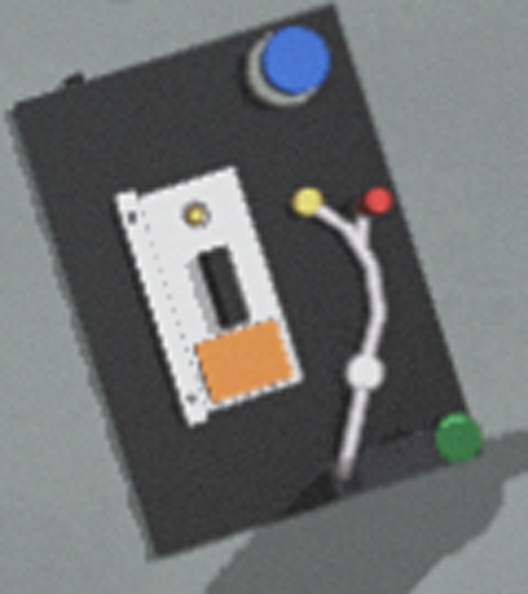

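View pics/s7z.png

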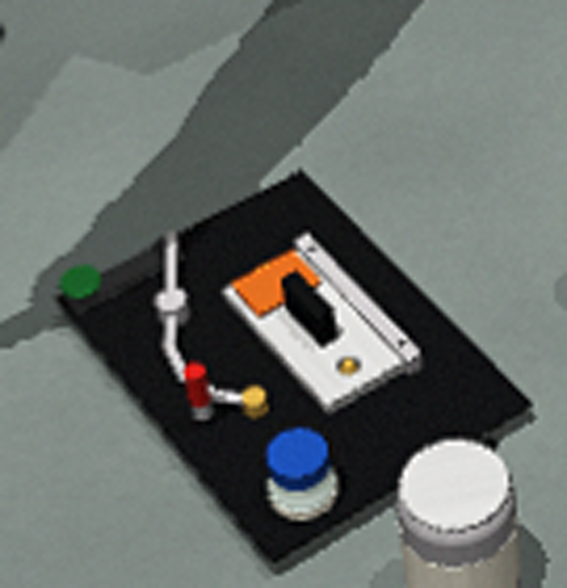

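The carrier lies flat: the pin shows in the hole at top-crop (197,215), and the long side is on the edge. The catch holds the arm drawn back. Next is the button.

Call:
send_rows:
  plan:
    - [0, [-0.4, 3.4, -1], 0]
    - [0, [-0.8, 6.8, -4], 0]
    - [0, [-0.8, 6.8, -8], 0]
    - [0, [-0.8, 6.8, -11.5], 0]
    - [0, [-0.8, 6.8, -12.4], 0]
    - [0, [-0.8, 6.8, -12.4], 0]
    - [0, [-0.8, 6.8, -12.4], 0]

```text
time_s: 19.15
eef_pos: [0.4919, -0.3067, 0.0543]
ee_rot: [[0.956, 0.293, 0.03], [0.293, -0.956, 0.006], [0.031, 0.003, -1.0]]
ft_force: [-0.5, -0.1, 0.9]
grip_width: 0.002
```

```bash
python3 - <<'E'
from h import *
o=ctrl.get_obs();print(o['eef_pos'],o['ee_rot'][2],o['grip_width'],o['ft_force'])
p,d=ctrl.grab_frame('scene');cv2.imwrite(f"pics/s8z.png",cv2.resize(p[200:340,175:310,::-1],None,fx=4.2,fy=4.2,interpolation=2))
E
```

```text
[ 0.4919276  -0.3066871   0.05431987] [ 0.03056253  0.00303687 -0.99952824] 0.0024813586396938616 [-0.45558674 -0.06478796  0.94948576]
```

View pics/s8z.png

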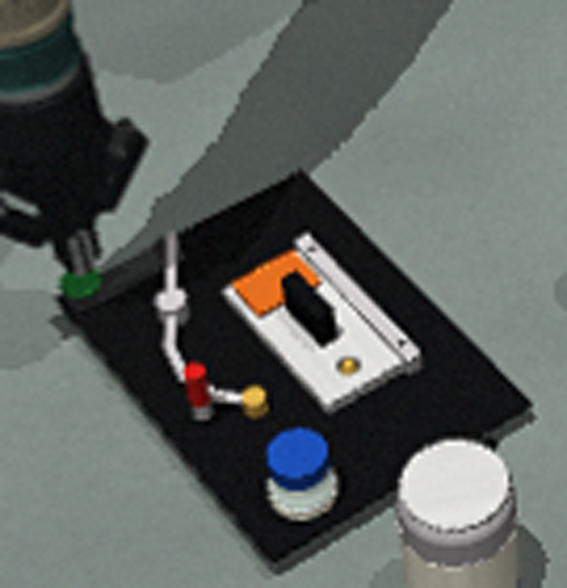

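Call:
send_rows:
  plan:
    - [0, [-0.1, -0.2, -0.5], 0]
    - [0, [-0.1, -0.3, -1], 0]
    - [0, [-0.1, -0.3, -1.4], 0]
    - [0, [-0.1, -0.3, -1.7], 0]
    - [0, [-0.1, -0.3, -2], 0]
    - [0, [-0.1, -0.3, -2.2], 0]

```text
time_s: 19.8
eef_pos: [0.4914, -0.3106, 0.0329]
ee_rot: [[0.956, 0.292, 0.031], [0.292, -0.956, 0.005], [0.031, 0.005, -0.999]]
ft_force: [-0.4, -0.4, 3.6]
grip_width: -0.004
```

Call:
send_rows:
  plan:
    - [0, [0, 0, -0.15], 0]
    - [0, [0, 0, -0.3], 0]
    - [0, [0, 0, -0.3], 0]
    - [0, [0, 0, -0.3], 0]

```text
time_s: 20.2
eef_pos: [0.4914, -0.3107, 0.03]
ee_rot: [[0.956, 0.292, 0.031], [0.292, -0.956, 0.004], [0.031, 0.005, -1.0]]
ft_force: [-1.5, 0.2, 4.1]
grip_width: 0.003
```

```bash
python3 - <<'E'
from h import *
o=ctrl.get_obs();print(o['eef_pos'],o['ft_force'])
p,d=ctrl.grab_frame('scene');cv2.imwrite(f"pics/s9z.png",cv2.resize(p[200:340,175:310,::-1],None,fx=4.2,fy=4.2,interpolation=2))
E
```

```text
[ 0.49135935 -0.31066885  0.03004598] [-1.53519427  0.23644455  4.13320152]
```

View pics/s9z.png

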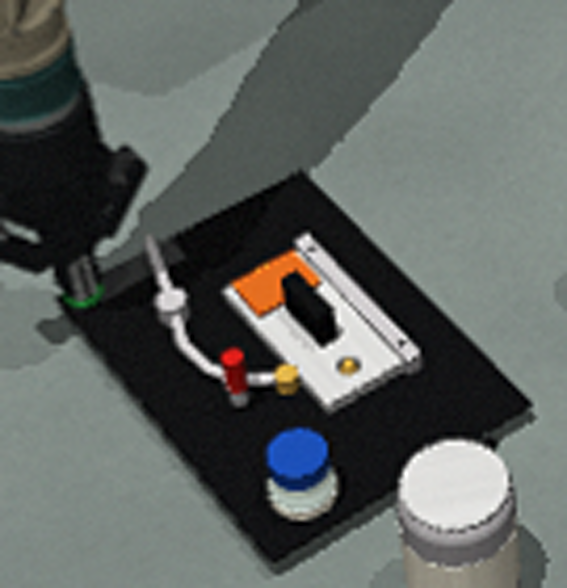

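The arm has sprung in and the roller sits on the carrier's long side (crop 287,380). I'll lift off the button and check.

Call:
send_rows:
  plan:
    - [0, [0, 0, 1], 0]
    - [0, [0, 0, 4], 0]
    - [0, [0, 0, 8], 0]
    - [0, [0, 0, 12], 0]
    - [0, [-1, -4, 15], 0]
    - [0, [-2, -8, 15], 0]
    - [0, [-2, -8, 15], 0]
    - [0, [-2, -8, 15], 0]

```text
time_s: 21.05
eef_pos: [0.4708, -0.3908, 0.1798]
ee_rot: [[0.956, 0.291, 0.031], [0.291, -0.957, 0.006], [0.031, 0.004, -1.0]]
ft_force: [0.3, 0.3, -0.6]
grip_width: 0.004
```

```bash
python3 - <<'E'
from h import *
o=ctrl.get_obs();print(o['eef_pos'],o['ft_force'])
p,d=ctrl.grab_frame('top');cv2.imwrite("pics/t10f.png",p[:,:,::-1]);cv2.imwrite(f"pics/t10z.png",cv2.resize(p[170:305,360:480,::-1],None,fx=4.4,fy=4.4,interpolation=2));dt=d
p,d=ctrl.grab_frame('scene');cv2.imwrite(f"pics/s10f.png",p[:,:,::-1])
# carrier pose relative to stage, top depth levelness
p0=[.58481,-.19414,np.radians(16.9)];c,s=np.cos(p0[2]),np.sin(p0[2]);R=np.array([[c,s],[-s,c]])
u,v=np.meshgrid(np.arange(640),np.arange(480));P=deproj('top',np.c_[u.ravel(),v.ravel()],dt)
S=np.c_[(P[:,:2]-p0[:2])@R.T,P[:,2]]*1000
k=(abs(S[:,0])<60)&(S[:,1]>-7)&(S[:,1]<45)&(S[:,2]>25)&(S[:,2]<34)&(S[:,0]>-20)
Q=S[k];print(k.sum(),np.linalg.lstsq(np.c_[Q[:,:2],np.ones(len(Q))],Q[:,2],rcond=None)[0],np.median(Q[:,2]))
E
```

```text
[ 0.47076498 -0.39082593  0.17982012] [ 0.30589815  0.2501363  -0.62276491]
423 [-6.28031870e-03 -2.68147308e-03  3.00778314e+01] 30.047119723897175
```

View pics/t10z.png

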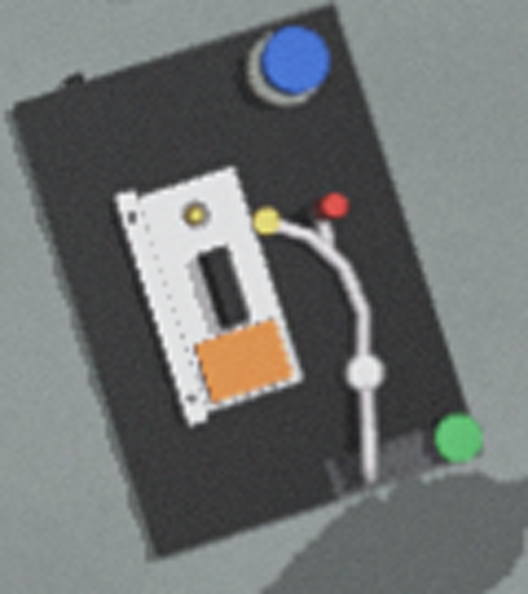

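View pics/s10f.png

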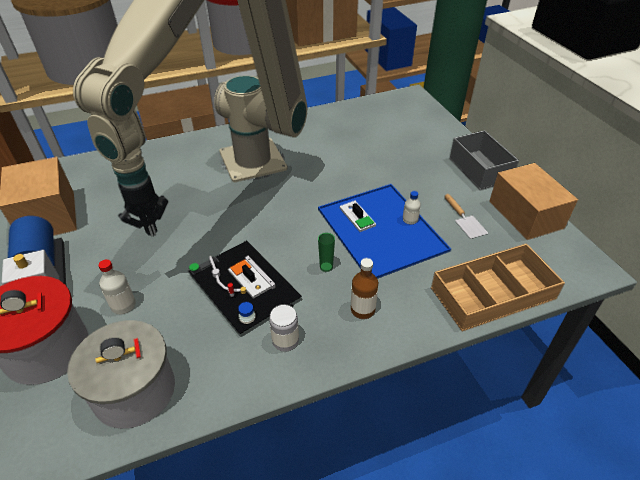

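View pics/t10f.png

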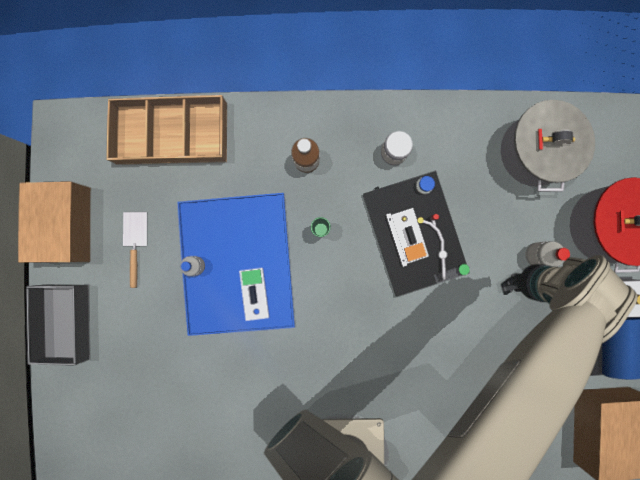

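```bash
python3 - <<'E'
from h import *
q=atz('top',((334.5)/4.4+360-.5,(206.5)/4.4+170-.5),.072)[0]
p0=[.58481,-.19414,np.radians(16.9)];c,s=np.cos(p0[2]),np.sin(p0[2]);R=np.array([[c,s],[-s,c]])
S=R@(q[:2]-p0[:2]);print('theta',.207-np.arctan2(S[1]+.045,S[0]+.072))
print(ctrl.finish_job())
E
```

```text
theta 0.26172478116199194
the job is handed in; nothing more can be done
None
```

The orange carrier is clamped on the stage, and I handed the job in at about 21 s of the 72 s allowed.

I drew the arm back by its red post until the catch held it. Then I lifted the orange carrier, lowered its hole over the pin and pushed it against the fixed edge until I felt about 6.5 N. Last, I pressed the green button and backed the gripper off.

**What the last checks showed:**
- **Clamp:** the arm measured about 0.26 rad, against the 0.27 expected on a loaded carrier. The roller is on the carrier's long side.
- **Carrier:** the plate top measured 30.0 mm above the bench with a slope under 0.4°. The pin shows through the hole and I can see no gap at the edge.
- **Surroundings:** the green-slab carrier, jar, bottles, beaker and can look unmoved in the pictures.
- **Robot:** the gripper is clear of everything and the wrist force reads about zero.

**What disagreed along the way:**
- **Position:** the robot's own position reading was about 3 mm off from both cameras at the stage. I corrected it from the pictures before lowering the carrier.
- **Level in transit:** the carrier hung about 1.3 to 1.7° nose-down in the gripper. It levelled when I opened the fingers on the stage.

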